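# Clip the snap hook onto the cover's lifting eye

## Robot

A 6-joint arm with a two-finger parallel gripper is mounted at the origin on the work surface; the furniture and walls round the work are solid. World frame = base frame: x ahead of the robot, y to its left, z up, the work surface at z = 0. Lengths are in m, angles in degrees, forces in N, time in s.
With the tool pointing down it reaches from about 0.3 to 0.75 m from the base axis. Payload 8.5 kg.
Tool frame: the origin (TCP) lies at the very end of the fingers, on their centre line; the grasp point (between the pads) lies 19 mm behind it; z points along the fingers, y is the line along which they close (so a half turn about z gives the same grasp; the last joint's range is limited). The gripper opens to 85 mm and grips with 20 to 120 N. Pads are 22 mm wide; open, the fingers measure 114 mm over their backs; the gripper's body (76 mm by 85 mm) begins 54 mm behind the grasp point. The pads swing forward as they close: fully open they stand 13 mm farther back than shut.
Start: joints at [-84.242, 21.807, 74.336, -0, 83.858, -12.336], TCP at [0.171, -0.523, 0.231] pointing down, gripper open.
Joint ranges: [-178.18, 178.18], [-50.72, 133.34], [12.68, 142.11], [-81.47, 261.47], [9.98, 163.14], [-165.26, 165.26]. Speed limits (degrees/s): [136.94, 136.94, 180, 180, 180, 180].

## Interface

Orientations are given as a 3x3 rotation matrix whose columns are the frame's x, y, z axes.
In Python, from rig import observe, cams, ticket gives the robot as it stands.
- The arm moves only by the tool move_arm, never from a script. Its arguments are lists of equal length, an entry for each row: "jaw": the finger opening in cm, from 0 to 8.54; "dp": the shift along the tool's x, y, z in cm, a list of three; "turn": the turn, a rotation vector about the tool's x, y, z in rad, a list of three. In form: {"jaw": [jaw, ...], "dp": [[tx, ty, tz], ...], "turn": [[wx, wy, wz], ...]}. A call has 1 to 12 rows; each row shifts and turns the commanded pose from where the row before left it, along the tool's axes as they then stand; what a row does not reach is not made up. A row lasts 1/12 s, in which the tool goes at most 41.7 mm and 7.16 degrees, less where a joint would pass 70% of its speed; a pose out of reach is approached as far as the arm can. A call is refused whole if a number of a shift passes 4.17 or a number of a turn 0.125, either way. A call with a gripper value outside its range is refused whole. The fingers move at their own pace and stop on an object; "force" is the grip in N (left out, the last holds). Time passes only in rows, so rows that do not move let the fingers close. It gives the time, the measured TCP pose, the force, the opening and the grip force at its end, in the units of the state.
- observe(): the state, without advancing time (a new reading comes with each control period).
- cams.get_image(name): name is "scene" or "top" or "wrist"; returns (picture, depth): 400x640x3 uint8, red, green, blue; 400x640 float32, m along the optical axis (not along the pixel's ray), 0 where there is no reading.
- cams.calibration(name): a dict with "vertical_fov" (degrees; the focal length in pixels is half the picture's height over the tangent of half this angle, whatever the lens; pixels are square), "cx", "cy" (the principal point, pixels), "view" (4x4, takes a point from world to camera coordinates); the wrist camera has in their place "tool_from_camera" (4x4, takes a point from camera to tool coordinates, whose origin is the TCP and whose axes are the flange's). Camera axes: x right, y up, looking along -z (the intrinsics and any distortion apply to the point x, -y, -z); pixel columns grow to the right and rows downward; lengths in m; the calibration is good to about 2 mm. The wrist camera is an equidistant fisheye: a pixel r from the principal point sees the ray r / f radians off the axis. A picture is of the moment at which its call begins: read the wrist's pose just before it. calibration takes no time and is no camera call.
- ticket.close_job(): hands the job in; it is judged then, once.
Trained networks look in the newest picture that a camera, given by its name, has taken for a name from the list of things; names that differ only in an ending like _2 or _b are one class to them, and where a whole thing is asked for, a point or a joint stands for the part that bears it (a point fixed in the world has none). Each returns a list of dicts, best first, with "p" (0 to 1); they miss things now and then, are a little off and sometimes report something else, mostly with a low value. They report only what shows in the picture. A call takes as long as a camera call.
- cams.spot_in(camera, query): "box" ([centre column, centre row, width, height] as shares, 0 to 1, of the picture: columns of its width, rows of its height, round what is visible of it).
- cams.outline_of(camera, query): "mask" (400x640 bool, what is visible of it) and "box" ([centre column, centre row, width, height] as shares, 0 to 1, of the picture: columns of its width, rows of its height, round what is visible of it).
- cams.mark_of(camera, query): "location" ([column, row] as shares, 0 to 1, of the picture: columns of its width, rows of its height: a listed point, or the origin of a listed thing).
The state is a dict: "time_s": time; "q": joint angles; "qvel": joint speeds; "joint_efforts": joint torques, N m; "position": TCP position; "tool_rot": TCP orientation; "ft_force": force on the tool from outside, world axes, zero at the start; "wrist_torque": the same for the moment, N m; "grip_width": finger opening in m; "gripper_force": force on a finger pad.
Only numpy, scipy, OpenCV 4.12 (cv2) and the standard library are available. Lean on these libraries where they do the work, as an engineer would, in place of code of your own. Each camera call takes 0.05 s, during which the arm holds its last target. There are 200 camera calls.

## Task

The cast cover on the bench goes up on the hoist next. Take the yellow snap hook off its peg, press it straight down over the cover's U-bolt lifting eye until the sprung gate has shut behind the bar, and prove it by drawing it back up against the bar with a light steady pull of about 12 N for a second. Then let it down to hang on the eye by its spine and let go; feel your way (never more than 30 N on the eye), do not drop the hook, and leave the cover and everything else where it stands.

Things in the scene. Friction and masses are not known exactly. Their poses are not given: they have to be found in the camera images.
- snap_hook: Yellow forged snap hook, a closed loop 109 mm long, 12 mm thick, 78 mm tall, 0.3 kg, hung upright on a peg, its straight spine on top. Origin: on the spine's flat lower (inner) face, mid-thickness, where peg or bar bears; it balances there. x along the spine to the nose, y through the thickness, z up. Inside, 47 mm free height from spine to gate.
- hook_grip (a point): Middle of the grasp on the hook's spine, 10 mm above the hook's origin. The spine is a flat-sided bar 12 mm thick (y) and 20 mm high (z 0 to 20 from the origin), from x -54 to 18 mm. Grasp it across y, here; fingertips no lower than the spine's lower face, since the peg, and later the eye's bar, come up to there.
- hook_throat (a point): Where the bar goes in: under the origin, on the shut gate's centre line (51 mm below). A 10 mm bar lying along y that comes up here, within 4 mm in x, swings the gate into the loop (about 5 N, and 9 N sideways) and passes the nose (rounded, 14 mm thick, centred 18 mm to +x). The gate snaps shut under it when its centre is 9 to 16 mm below the spine's lower face; the bar meets the spine at 5 mm.
- gate (a joint): Angle of the hook's sprung steel gate (7 mm wire, 46 mm long, hinged 38 mm to -x of the throat), in rad: 0 shut against its stop, where the spring holds it and a bar inside the loop cannot push it out; it grows as the tip swings up into the loop, to at most 1.05.
- cover: Cast cover, 153 x 145 x 62 mm, lying on the bench, a blue strap 8 mm thick (34 x 112 mm) bolted across its top; 3.7 kg in all. A U-bolt of 10 mm steel rod stands in the strap as lifting eye, legs at y -26 and +26 mm, a level bar along y at its top. Origin: on the bench under the bar's middle; z up, x square to the U.
- eye_low (a point): Middle of the eye's bar (straight from y -13 to 13 mm of the cover) if the U-bolt stood at its lowest, 132 mm above the bench. How far its nuts were run down is not measured: the true centre line of the bar is 0 to 24 mm above this point and must be felt. The U-bolt is tight and does not move.
- peg_rack: Grey sheet-steel rack, fixed; origin mid-base (130 x 220 mm) on the bench. Two 8 mm pegs point along its -x at y -58 and +58 mm, 116 mm up, from the back plate (x 52 mm, 134 mm high) to a black 16 mm ball at x -60. The hook hangs on the peg at y -58: lift it 10 to 25 mm, then draw it off over the ball along -x. An oil seal fixed to the rack hangs on the other peg.
- spider_gear_0: Bystander, leave alone: bevel gear, dark and bright teeth, 56 mm across, 26 mm high; origin at the centre of its underside.
- bearing_cone: Bystander, leave alone: tapered roller bearing cone, 66 mm across, 30 mm high; origin at the centre of its underside.
- threadlock_b: Bystander, leave alone: blue bottle with red tip, 36 mm across, 123 mm high; origin at the centre of its underside.
- tape_roll: Bystander, leave alone: roll of blue tape lying flat, 108 mm across, 24 mm high; origin at the centre of its underside.

How it is judged:
By the outcome, as a careful person would: the job done as asked, in the order asked, and still so for the second after the job is handed in, with the robot touching nothing.
It also fails if it takes over 64 s, if anything falls off the work surface, if the arm or the gripper's body presses on something with over 40 N, if the wrist force passes 120 N, or if a joint passes its speed limit or range.

## Working session

There is one attempt and no reset: what is moved stays moved. The work goes in short steps, Python scripts to look and compute and a tool call to move; the robot and the scene stay as the last step left them, time stands still between calls to the robot, and variables do not carry over. Pictures are saved under pics/ and viewed, at most 10 in all, crops included, and the job is handed in when it is done.

Besides the shell and the picture viewer there is one more tool, called after "Emit:" by a JSON object that holds its "op" and its "data", one argument or row to a line. move_arm: Moves the arm, as the interface text tells. Its arguments: {"type":"object","properties":{"jaw":{"type":"array","items":{"type":"number"}},"dp":{"type":"array","items":{"type":"array","items":{"type":"number"}}},"turn":{"type":"array","items":{"type":"array","items":{"type":"number"}}},"force":{"type":"number"}},"required":["jaw","dp","turn"]}

```bash
mkdir -p pics; ls; cat > h.py <<'E'
import numpy as np, cv2
from rig import observe, cams, ticket
def cal(n):
    c=cams.calibration(n); f=200/np.tan(np.radians(c["vertical_fov"])/2); return c,f
def pose():
    s=observe(); T=np.eye(4); T[:3,:3]=np.array(s["tool_rot"]); T[:3,3]=s["position"]; return T
def world(n,u,v,d,T=None):
    """pixel + depth -> world"""
    c,f=cal(n); u=np.asarray(u,float);v=np.asarray(v,float)
    x=(u-c["cx"])/f; y=(v-c["cy"])/f
    if n=="wrist":
        r=np.hypot(x,y)+1e-9; k=np.tan(r)/r; x=x*k;y=y*k
    p=np.stack([x*d,-y*d,-d*np.ones_like(x),np.ones_like(x)],-1)
    M=T@np.array(c["tool_from_camera"]) if n=="wrist" else np.linalg.inv(np.array(c["view"]))
    return (p@M.T)[...,:3]
def save(n,im): cv2.imwrite("pics/"+n,im[...,::-1])
E
python3 - <<'E'
from h import *
s=observe(); print(s["time_s"],s["tool_rot"],s["ft_force"])
ims=[]
for n in ("scene","top"):
    im,d=cams.get_image(n); c,f=cal(n); print(n,{k:c[k] for k in c if k!="view"},f)
    np.savez(f"{n}.npz",im=im,d=d); save(n+"0.png",im)
    for q in ("snap_hook","cover","peg_rack","hook_grip","eye_low"):
        for m in cams.mark_of(n,q)[:2]:
            u,v=m["location"][0]*640,m["location"][1]*400
            dd=d[min(int(v),399),min(int(u),639)]
            print(n,q,round(m["p"],2),round(u),round(v),dd,world(n,u,v,dd).round(4))
E
```

```text
pics
0.0 [[ 9.50541422e-01  3.10597790e-01 -1.35848844e-04]
 [ 3.10597653e-01 -9.50540366e-01  1.45309917e-03]
 [ 3.22199581e-04 -1.42342528e-03 -9.99998935e-01]] [-0.35389072  0.06989254  0.03617526]
scene {'vertical_fov': 54.51361307535779, 'cx': 324.2041756717973, 'cy': 199.86100868953486} 388.21069275070107
scene snap_hook 0.45 405 159 0.6061091 [ 0.2481 -0.0358  0.3913]
scene cover 0.72 377 222 0.6588631 [0.2485 0.0079 0.2804]
scene peg_rack 0.68 379 181 1.180634 [ 0.5557 -0.3354  0.0075]
scene hook_grip 0.72 405 157 0.60446274 [ 0.2483 -0.0362  0.3943]
scene eye_low 0.75 384 186 0.6541733 [ 0.2711 -0.0223  0.3291]
top {'vertical_fov': 49.52700269237669, 'cx': 317.4876198013041, 'cy': 205.05076596856887} 433.56479224083057
top snap_hook 0.92 442 203 1.0180343 [ 0.4951 -0.36    0.1394]
top cover 0.71 369 230 1.0840709 [ 0.4345 -0.198   0.0696]
top cover 0.62 443 202 1.0197524 [ 0.4989 -0.3648  0.1379]
top peg_rack 0.74 415 180 1.1542984 [ 0.5647 -0.3291  0.0063]
top hook_grip 0.69 443 204 1.0171303 [ 0.4936 -0.3621  0.1403]
top hook_grip 0.61 442 205 1.0162804 [ 0.4912 -0.3599  0.141 ]
top eye_low 0.7 381 232 1.0103552 [ 0.4295 -0.2164  0.1432]
```

View pics/scene0.png

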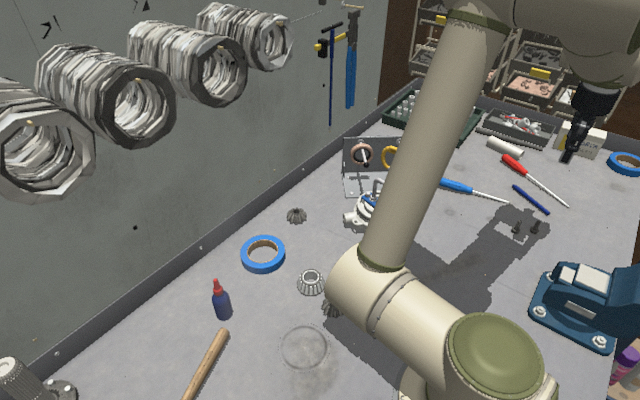

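View pics/top0.png

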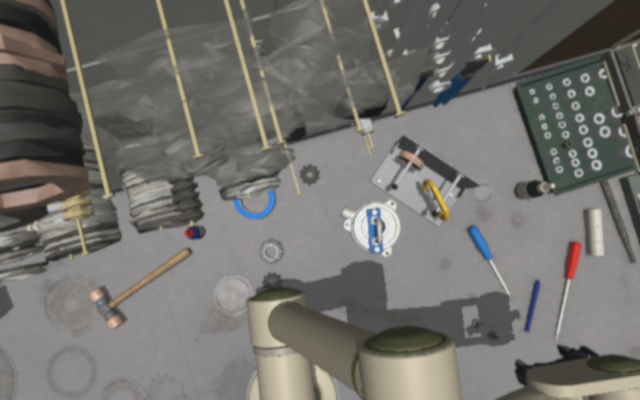

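The scene view shows the rack at about (375,165), partly hidden by the arm. The top view shows the hook in yellow at (437,200) on the rack, and the cover at (375,228) with its blue strap and U-bolt. Next I measure the poses from the top depth.

```bash
python3 - <<'E'
from h import *
z=np.load("top.npz"); im,d=z["im"],z["d"]
uu,vv=np.meshgrid(np.arange(640),np.arange(400)); P=world("top",uu+.5*0,vv,d)
hsv=cv2.cvtColor(im,cv2.COLOR_RGB2HSV)
def rep(name,m):
    p=P[m]; c=p[:,:2].mean(0); w,V=np.linalg.eigh(np.cov(p[:,:2].T)); a=V[:,1]; t=(p[:,:2]-c)@a; n=(p[:,:2]-c)@V[:,0]
    print(name,len(p),"c",p.mean(0).round(4),"axis",a.round(3),"ang",np.degrees(np.arctan2(a[1],a[0])).round(1),"t",t.min().round(4),t.max().round(4),"n",n.min().round(4),n.max().round(4),"mid",(c+a*(t.min()+t.max())/2).round(4))
    return a
box=(uu>400)&(uu<470)&(vv>165)&(vv<235)&(d>0)
yel=box&(hsv[...,0]>15)&(hsv[...,0]<35)&(hsv[...,1]>120)
print(np.percentile(P[yel][:,2],[5,25,50,75,95]))
rep("hook all",yel); rep("spine",yel&(P[...,2]>.13))
cb=(uu>340)&(uu<410)&(vv>195)&(vv<262)&(d>0)
bl=cb&(hsv[...,0]>95)&(hsv[...,0]<125)&(hsv[...,1]>130)
rep("strap",bl&(P[...,2]<.09))
rep("eye",cb&(P[...,2]>.11)); print(np.percentile(P[cb&(P[...,2]>.11)][:,2],[50,90,99]))
rep("cover",cb&(P[...,2]>.02))
rb=(uu>365)&(uu<480)&(vv>130)&(vv<235)&(d>0)
for lo,hi in((.125,.136),):
    rep("plate",rb&~yel&(P[...,2]>lo)&(P[...,2]<hi))
rep("pegs",rb&~yel&(P[...,2]>.1)&(P[...,2]<.13))
for n,(a,b,c,e) in dict(crop=(330,470,130,262)).items():
    save(n+".png",cv2.resize(im[c:e,a:b],None,fx=5,fy=4.5,interpolation=cv2.INTER_CUBIC)[:600,:800])
# obstacles overhead in corridor
m=(d>0)&(P[...,0]>.2)&(P[...,0]<.6)&(P[...,1]>-.55)&(P[...,1]<0)&(P[...,2]>.2)
print(m.sum(), P[m].min(0),P[m].max(0))
s=np.array([[405,159]]);
E
```

```text
[0.08019408 0.12452546 0.13836896 0.14113712 0.14407224]
hook all 272 c [ 0.5051 -0.3541  0.1279] axis [-0.891 -0.454] ang -153.0 t -0.053 0.051 n -0.0058 0.0475 mid [ 0.506  -0.3536]
spine 191 c [ 0.5068 -0.354   0.1397] axis [-0.892 -0.453] ang -153.1 t -0.0475 0.0465 n -0.0055 0.0064 mid [ 0.5073 -0.3537]
strap 146 c [ 0.4323 -0.2048  0.0707] axis [-0.999 -0.042] ang -177.6 t -0.0521 0.0529 n -0.0088 0.0196 mid [ 0.4319 -0.2048]
eye 118 c [ 0.4321 -0.2104  0.1418] axis [-0.998 -0.057] ang -176.7 t -0.0306 0.0316 n -0.0048 0.0061 mid [ 0.4316 -0.2104]
[0.14445438 0.14721505 0.15023398]
cover 2317 c [ 0.4432 -0.2092  0.0588] axis [0.479 0.878] ang 61.4 t -0.0748 0.086 n -0.0833 0.0637 mid [ 0.4459 -0.2043]
plate 457 c [ 0.5883 -0.3424  0.1311] axis [0.559 0.829] ang 56.0 t -0.1213 0.0957 n -0.0268 0.1866 mid [ 0.5812 -0.353 ]
pegs 811 c [ 0.5726 -0.3337  0.119 ] axis [0.563 0.826] ang 55.7 t -0.1214 0.0976 n -0.0443 0.17 mid [ 0.566  -0.3435]
33020 [ 0.20002849 -0.54408201  0.20119869] [ 5.99992821e-01 -9.43626929e-07  8.69228130e-01]
```

View pics/crop.png

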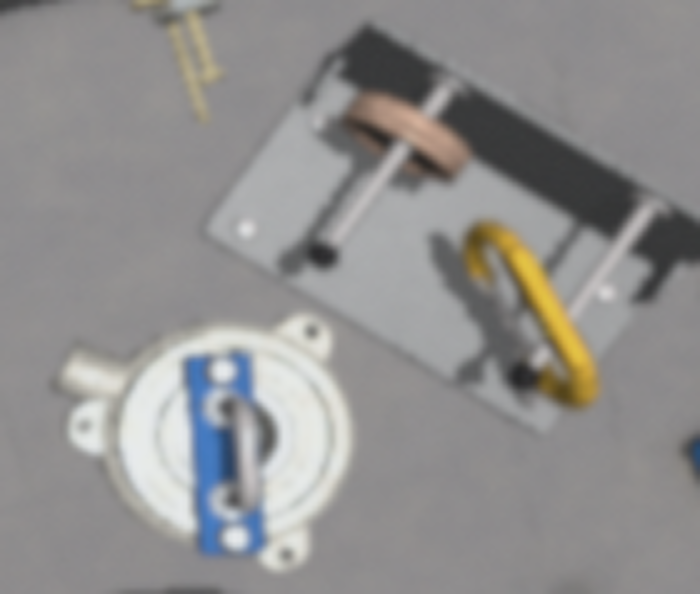

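The crop shows the spine running from (590,390), the short end, to (470,235), the long end. The peg crosses near (555,340), so the nose points to the lower right, at world heading about -153°. The U-bolt bar runs nearly along world x. Now I go above the hook with the tool aligned.

Emit:
{"op": "move_arm", "data": {
  "jaw": [8.5,8.5,8.5,8.5,8.5,8.5,8.5,8.5,8.5,8.5,8.5,8.5],
  "dp": [
    [0,0,0],
    [0,0,0],
    [3,0,0],
    [4,0,0],
    [4,0,0],
    [4,0,0],
    [4,0,0],
    [4,0,0],
    [4,0,0],
    [4,0,0],
    [3,0,0],
    [0,0,0]
  ],
  "turn": [
    [0,0,-0.078],
    [0,0,-0.078],
    [0,0,0],
    [0,0,0],
    [0,0,0],
    [0,0,0],
    [0,0,0],
    [0,0,0],
    [0,0,0],
    [0,0,0],
    [0,0,0],
    [0,0,0]
  ],
  "force": 40
}}

```text
time_s: 1.6
position: [0.4777, -0.3652, 0.231]
tool_rot: [[0.888, 0.459, 0.001], [0.459, -0.888, 0.001], [0.001, -0.0, -1.0]]
ft_force: [-0.5, 0.7, 0.2]
grip_width: 0.0849
gripper_force: 0.0
```

```bash
python3 - <<'E'
from h import *
T=pose(); print(T.round(4)); im,d=cams.get_image("wrist"); save("w1.png",im); np.savez("w1.npz",im=im,d=d,T=T)
c,f=cal("wrist"); print(f,c["cx"],c["cy"],np.array(c["tool_from_camera"]).round(3))
for q in ("snap_hook","hook_grip","hook_throat","eye_low","cover"):
    for m in cams.mark_of("wrist",q)[:2]:
        u,v=m["location"][0]*640,m["location"][1]*400; dd=d[min(int(v),399),min(int(u),639)]
        print(q,round(m["p"],2),round(u),round(v),dd,world("wrist",u,v,dd,T).round(4))
hsv=cv2.cvtColor(im,cv2.COLOR_RGB2HSV); uu,vv=np.meshgrid(np.arange(640),np.arange(400)); P=world("wrist",uu,vv,d,T)
np.save("P1.npy",P)
yel=(d>0)&(hsv[...,0]>15)&(hsv[...,0]<35)&(hsv[...,1]>120)&(P[...,0]>.4)&(P[...,0]<.6)&(P[...,1]<-.3)&(P[...,1]>-.42)
p=P[yel]; print(len(p),np.percentile(p[:,2],[5,50,95,99]))
p=p[p[:,2]>np.percentile(p[:,2],95)-.008][:,:2]
(c0,_,_)=cv2.minAreaRect(p.astype(np.float32)*1000),0,0; print(c0)
E
```

```text
[[ 8.884e-01  4.591e-01  1.100e-03  4.777e-01]
 [ 4.591e-01 -8.884e-01  8.000e-04 -3.652e-01]
 [ 1.400e-03 -2.000e-04 -1.000e+00  2.310e-01]
 [ 0.000e+00  0.000e+00  0.000e+00  1.000e+00]]
309.70691628693146 319.086391848076 201.8934742898788 [[-0.001  0.95   0.314  0.081]
 [ 1.     0.001 -0.     0.001]
 [-0.     0.314 -0.95  -0.143]
 [ 0.     0.     0.     1.   ]]
snap_hook 0.81 328 183 0.24015881 [ 0.4988 -0.363   0.1414]
hook_grip 0.91 327 189 0.24219537 [ 0.4944 -0.3648  0.1408]
hook_grip 0.64 144 168 0.23160009 [ 0.4418 -0.2184  0.1453]
eye_low 0.91 143 172 0.2329417 [ 0.4386 -0.2184  0.1448]
eye_low 0.6 330 183 0.24272674 [ 0.4992 -0.3647  0.1389]
cover 0.83 200 146 0.3716161 [ 0.4371 -0.2155 -0.0012]
cover 0.46 68 23 0.30377677 [5.209e-01 8.580e-02 3.000e-04]
1978 [0.12266417 0.13995085 0.14327666 0.14414008]
((511.35345458984375, -357.56939697265625), (86.5499496459961, 12.215764045715332), 27.358318328857422)
```

View pics/w1.png

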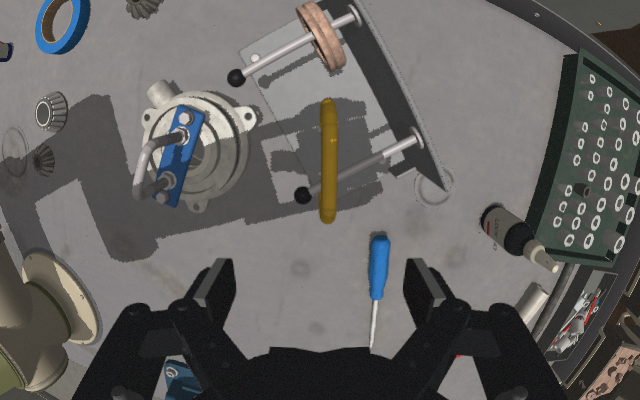

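The wrist view shows the spine upright at column 328, rows 100-222, with the ball at (304,195) and the peg base at (415,137). The eye is at (150,165) to the left. I will fit the peg and the eye bar in 3D.

```bash
python3 - <<'E'
from h import *
z=np.load("w1.npz"); im,d=z["im"],z["d"]; P=np.load("P1.npy"); uu,vv=np.meshgrid(np.arange(640),np.arange(400))
def fit(m):
    p=P[m]; vx,vy,x,y=cv2.fitLine(p[:,:2].astype(np.float32),cv2.DIST_HUBER,0,.001,.001).ravel(); a=np.array([vx,vy]); c=np.array([x,y]); t=(p[:,:2]-c)@a
    print(len(p),c.round(4),a.round(3),np.degrees(np.arctan2(vy,vx)).round(1),"ends",(c+a*t.min()).round(4),(c+a*t.max()).round(4),"mid",(c+a*(t.min()+t.max())/2).round(4),"z",np.percentile(p[:,2],[10,50,90]).round(4)); return c,a
hsv=cv2.cvtColor(im,cv2.COLOR_RGB2HSV); sat=hsv[...,1]; br=hsv[...,2]
ball=(uu>292)&(uu<316)&(vv>183)&(vv<208)&(br<60)&(P[...,2]>.1)&(P[...,2]<.135); p=P[ball]; print("ball",len(p),p.mean(0).round(4),p.max(0),p.min(0))
peg=(uu>338)&(uu<408)&(vv>135)&(vv<185)&(P[...,2]>.105)&(P[...,2]<.13)&(sat<100)
c,a=fit(peg)
yel=(d>0)&(hsv[...,0]>15)&(hsv[...,0]<35)&(sat>120)&(uu>310)&(uu<345)&(vv>90)&(vv<230)&(P[...,2]>.134)
c2,a2=fit(yel)
s=np.linalg.solve(np.c_[a,-a2],c2-c); print("cross",(c+a*s[0]).round(4))
eye=(uu>125)&(uu<200)&(vv>115)&(vv<205)&(P[...,2]>.128)&(P[...,2]<.17); fit(eye)
eye=eye&(P[...,2]>.138); fit(eye)
bl=(uu>140)&(uu<215)&(vv>95)&(vv<215)&(hsv[...,0]>95)&(hsv[...,0]<125)&(sat>130)&(P[...,2]>.05)&(P[...,2]<.09)
p=P[bl]; print(cv2.minAreaRect((p[:,:2]*1000).astype(np.float32)),np.median(p[:,2]))
E
```

```text
ball 228 [ 0.4751 -0.3515  0.1222] [ 0.48169597 -0.34451297  0.12573487] [ 0.4662677  -0.35938029  0.11626783]
725 [ 0.522  -0.3843] [ 0.835 -0.55 ] -33.4 ends [ 0.5019 -0.371 ] [ 0.5596 -0.409 ] mid [ 0.5308 -0.39  ] z [0.1179 0.1197 0.121 ]
1631 [ 0.5138 -0.3561] [0.889 0.459] 27.3 ends [ 0.4723 -0.3774] [ 0.551  -0.3368] mid [ 0.5117 -0.3571] z [0.1365 0.1406 0.1429]
cross [ 0.4944 -0.3661]
747 [ 0.441  -0.2162] [0.998 0.065] 3.7 ends [ 0.4066 -0.2184] [ 0.4661 -0.2145] mid [ 0.4364 -0.2165] z [0.1336 0.1442 0.1467]
612 [ 0.431  -0.2168] [0.999 0.055] 3.1 ends [ 0.4071 -0.2181] [ 0.4634 -0.215 ] mid [ 0.4352 -0.2165] z [0.1408 0.145  0.1468]
((435.1850891113281, -215.3105926513672), (110.14347839355469, 32.68083190917969), 2.9576635360717773) 0.07026639089656142
```

Emit:
{"op": "move_arm", "data": {
  "jaw": [6,6,6,6,6,6,6,6],
  "dp": [
    [1.44,0.85,0],
    [0,0,2],
    [0,0,2.5],
    [0,0,2.5],
    [0,0,2],
    [0,0,0.9],
    [0,0,0.4],
    [0,0,0]
  ],
  "turn": [
    [0,0,0],
    [0,0,0],
    [0,0,0],
    [0,0,0],
    [0,0,0],
    [0,0,0],
    [0,0,0],
    [0,0,0]
  ],
  "force": 40
}}

```text
time_s: 2.57
position: [0.49, -0.3698, 0.1283]
tool_rot: [[0.891, 0.454, -0.0], [0.454, -0.891, 0.0], [-0.0, -0.0, -1.0]]
ft_force: [0.3, 0.1, 0.8]
grip_width: 0.0598
gripper_force: 0.0
```

```bash
python3 - <<'E'
from h import *
T=pose(); print(T.round(4)); im,d=cams.get_image("wrist"); save("w2.png",im)
uu,vv=np.meshgrid(np.arange(640),np.arange(400)); P=world("wrist",uu,vv,d,T); hsv=cv2.cvtColor(im,cv2.COLOR_RGB2HSV)
yel=(d>0)&(hsv[...,0]>15)&(hsv[...,0]<35)&(hsv[...,1]>120)&(abs(P[...,0]-.5)<.08)&(abs(P[...,1]+.36)<.06)&(P[...,2]>.134)
q=(P[yel]-T[:3,3])@T[:3,:3]
print("tool coords x",q[:,0].min(),q[:,0].max(),"y",np.percentile(q[:,1],[2,50,98]),"z",np.percentile(q[:,2],[2,50]))
print(np.polyfit(q[:,0],q[:,1],1))
E
```

```text
[[ 8.912e-01  4.536e-01 -2.000e-04  4.900e-01]
 [ 4.536e-01 -8.912e-01  2.000e-04 -3.698e-01]
 [-1.000e-04 -3.000e-04 -1.000e+00  1.283e-01]
 [ 0.000e+00  0.000e+00  0.000e+00  1.000e+00]]
tool coords x -0.01959443720034789 0.06915005305603097 y [-0.00672532 -0.00104058  0.00462242] z [-0.01569817 -0.01243937]
[-0.00531485 -0.00084557]
```

View pics/w2.png

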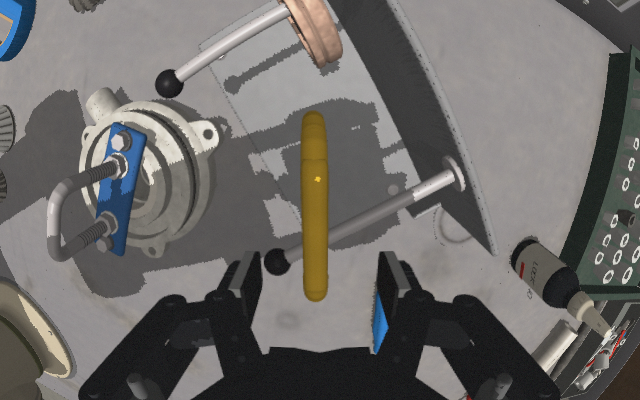

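The fingers straddle the spine, which sits at column 314 between the pads at 245 and 390. The ball at (277,262) is close but lower. I correct by 5.5 mm and close.

Emit:
{"op": "move_arm", "data": {
  "jaw": [6,4,2,1,0.8,0.8,0.8,0.8,0.8],
  "dp": [
    [0.55,-0.1,0],
    [0,0,0],
    [0,0,0],
    [0,0,0],
    [0,0,0],
    [0,0,0],
    [0,0,0],
    [0,0,0],
    [0,0,0]
  ],
  "turn": [
    [0,0,0],
    [0,0,0],
    [0,0,0],
    [0,0,0],
    [0,0,0],
    [0,0,0],
    [0,0,0],
    [0,0,0],
    [0,0,0]
  ],
  "force": 90
}}

```text
time_s: 3.37
position: [0.495, -0.3662, 0.1289]
tool_rot: [[0.891, 0.454, 0.001], [0.454, -0.891, -0.001], [0.0, 0.001, -1.0]]
ft_force: [0.2, 0.2, 6.1]
grip_width: 0.0099
gripper_force: 76.2
```

Emit:
{"op": "move_arm", "data": {
  "jaw": [0.8,0.8,0.8,0.8,0.8,0.8],
  "dp": [
    [0,0,-0.3],
    [0,0,-0.4],
    [0,0,-0.5],
    [0,0,-0.4],
    [0,0,0],
    [0,0,0]
  ],
  "turn": [
    [0,0,0],
    [0,0,0],
    [0,0,0],
    [0,0,0],
    [0,0,0],
    [0,0,0]
  ]
}}

```text
time_s: 3.87
position: [0.4948, -0.3659, 0.1444]
tool_rot: [[0.891, 0.455, 0.0], [0.455, -0.891, -0.0], [0.0, 0.0, -1.0]]
ft_force: [-0.0, -0.2, -3.8]
grip_width: 0.0099
gripper_force: 75.4
```

```bash
cat > hk.py <<'E'
from h import *
import sys
def hook(tag):
    T=pose(); im,d=cams.get_image("wrist"); save(tag+".png",im)
    uu,vv=np.meshgrid(np.arange(640),np.arange(400)); P=world("wrist",uu,vv,d,T); hsv=cv2.cvtColor(im,cv2.COLOR_RGB2HSV)
    q=(P-T[:3,3])@T[:3,:3]
    yel=(d>0)&(hsv[...,0]>15)&(hsv[...,0]<35)&(hsv[...,1]>120)&(abs(q[...,0])<.09)&(abs(q[...,1])<.03)&(q[...,2]<.08)
    q=q[yel]; top=q[(q[:,2]<np.percentile(q[:,2],5)+.006)]
    print("pos",T[:3,3].round(4),"n",len(q),"x",q[:,0].min().round(4),q[:,0].max().round(4),"y vs x",np.polyfit(q[:,0],q[:,1],1).round(4),"top z vs x",np.polyfit(top[:,0],top[:,2],1).round(4))
    s=observe(); print(np.round(s["ft_force"],2),np.round(s["wrist_torque"],3),s["time_s"],s["grip_width"],s["gripper_force"])
    return T,im,d,P
if __name__=="__main__": hook(sys.argv[1])
E
python3 hk.py w3
```

```text
pos [ 0.4948 -0.3659  0.1444] n 4351 x -0.0335 0.0711 y vs x [-0.0048  0.0011] top z vs x [-0.0206 -0.0117]
[-0.33  0.03 -3.52] [ 0.008  0.05  -0.026] 3.9167 0.009823012101779945 75.40548834018409
```

View pics/w3.png

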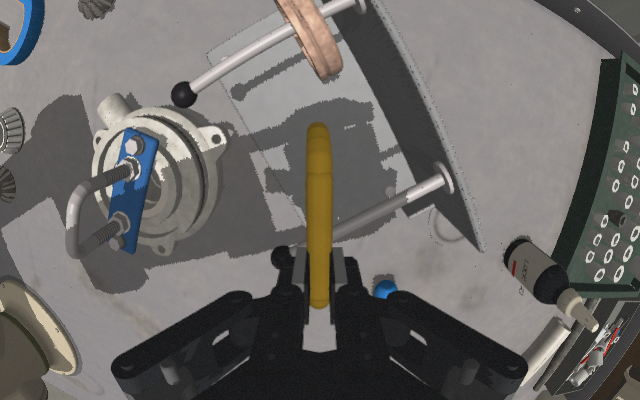

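The hook is held: the spine is between the pads at column 318, and the loop is clear of the peg and ball. Now I draw it off along the peg, then raise it.

Emit:
{"op": "move_arm", "data": {
  "jaw": [0.8,0.8,0.8,0.8,0.8,0.8,0.8,0.8,0.8,0.8,0.8,0.8],
  "dp": [
    [-0.4,-0.7,0],
    [-0.7,-1.2,0],
    [-0.7,-1.2,0],
    [-0.7,-1.25,0],
    [-0.7,-1.25,0],
    [-0.6,-1.0,0],
    [-0.3,-0.5,0],
    [0,0,-1],
    [0,0,-3],
    [0,0,-4],
    [0,0,-4],
    [0,0,0]
  ],
  "turn": [
    [0,0,0],
    [0,0,0],
    [0,0,0],
    [0,0,0],
    [0,0,0],
    [0,0,0],
    [0,0,0],
    [0,0,0],
    [0,0,0],
    [0,0,0],
    [0,0,0],
    [0,0,0]
  ]
}}

```text
time_s: 4.92
position: [0.4278, -0.3232, 0.2721]
tool_rot: [[0.891, 0.455, 0.009], [0.455, -0.891, -0.011], [0.003, 0.014, -1.0]]
ft_force: [0.6, -0.5, -2.7]
grip_width: 0.0093
gripper_force: 75.7
```

Emit:
{"op": "move_arm", "data": {
  "jaw": [0.8,0.8,0.8,0.8,0.8,0.8,0.8,0.8,0.8,0.8,0.8,0.8],
  "dp": [
    [0,0,0],
    [0,0,0],
    [0,0,0],
    [0,0,0],
    [0,0,0],
    [0,0,0],
    [0,0,0],
    [0,0,0],
    [0,0,0],
    [0,0,0],
    [0,0,0],
    [0,0,0]
  ],
  "turn": [
    [0,0,-0.08],
    [0,0,-0.11],
    [0,0,-0.11],
    [0,0,-0.11],
    [0,0,-0.11],
    [0,0,-0.11],
    [0,0,-0.11],
    [0,0,-0.11],
    [0,0,-0.11],
    [0,0,-0.11],
    [0,0,-0.08],
    [0,0,0]
  ]
}}

```text
time_s: 5.92
position: [0.4261, -0.3213, 0.2637]
tool_rot: [[-0.054, 0.999, -0.0], [0.999, 0.054, 0.001], [0.001, -0.0, -1.0]]
ft_force: [0.2, -0.4, -4.3]
grip_width: 0.0097
gripper_force: 75.6
```

```bash
python3 - <<'E'
from hk import *
T,im,d,P=hook("w4"); print(T.round(4))
np.savez("w4.npz",im=im,d=d,T=T,P=P)
for q in ("eye_low","cover","hook_throat","hook_grip"):
    for m in cams.mark_of("wrist",q)[:1]:
        u,v=m["location"][0]*640,m["location"][1]*400; dd=d[min(int(v),399),min(int(u),639)]
        print(q,round(m["p"],2),round(u),round(v),dd,world("wrist",u,v,dd,T).round(4))
E
```

```text
pos [ 0.4261 -0.3213  0.2637] n 4344 x -0.0351 0.0694 y vs x [-0.0061  0.0011] top z vs x [-0.0211 -0.0117]
[ 0.04  0.55 -2.78] [-0.025 -0.043 -0.015] 5.9667 0.00921468561743559 75.57210682891309
[[-5.380e-02  9.986e-01 -4.000e-04  4.261e-01]
 [ 9.986e-01  5.380e-02  5.000e-04 -3.213e-01]
 [ 5.000e-04 -4.000e-04 -1.000e+00  2.637e-01]
 [ 0.000e+00  0.000e+00  0.000e+00  1.000e+00]]
eye_low 0.77 332 70 0.23767154 [ 0.4322 -0.2134  0.1474]
cover 0.71 330 80 0.31081825 [ 0.4324 -0.2154  0.0711]
hook_grip 0.75 318 267 0.14723964 [ 0.4262 -0.3175  0.2768]
```

View pics/w4.png

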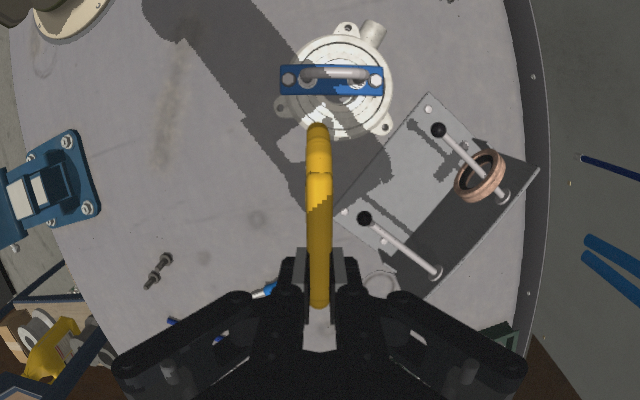

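The hook is free and aligned with the bar. The eye is at (335,73), and the spine points straight up the image at column 318. I refine the eye position in this view, since tool-frame errors then cancel.

```bash
python3 - <<'E'
from h import *
z=np.load("w4.npz"); im,d,T,P=z["im"],z["d"],z["T"],z["P"]; uu,vv=np.meshgrid(np.arange(640),np.arange(400)); hsv=cv2.cvtColor(im,cv2.COLOR_RGB2HSV)
q=(P-T[:3,3])@T[:3,:3]
eye=(uu>285)&(uu<385)&(vv>50)&(vv<105)&(P[...,2]>.13)&(P[...,2]<.17)
p=q[eye]; print(len(p),"x",np.percentile(p[:,0],[2,50,98]).round(4),"y",p[:,1].min().round(4),p[:,1].max().round(4),"slope",np.polyfit(p[:,1],p[:,0],1).round(4),"topz",np.percentile(P[eye][:,2],[50,90,97]).round(4))
m=eye&(abs(q[...,1]-np.mean([p[:,1].min(),p[:,1].max()]))<.013); p=q[m]; print("mid bar x",p[:,0].min(),p[:,0].max(),p[:,0].mean(), "z",np.percentile(P[m][:,2],[50,90,98]))
bl=(uu>270)&(uu<395)&(vv>50)&(vv<105)&(hsv[...,0]>95)&(hsv[...,0]<125)&(hsv[...,1]>130)&(P[...,2]>.05)&(P[...,2]<.09)
print(cv2.minAreaRect((q[bl][:,:2]*1000).astype(np.float32)))
E
```

```text
780 x [0.1013 0.1057 0.1107] y -0.0165 0.0443 slope [-0.0092  0.1059] topz [0.1449 0.1469 0.1474]
mid bar x 0.1012640767115297 0.11086253475680104 0.10594315129784378 z [0.14594046 0.14715269 0.14780931]
((105.78565979003906, 14.036750793457031), (32.353294372558594, 110.2060317993164), 0.27042752504348755)
```

Emit:
{"op": "move_arm", "data": {
  "jaw": [0.8,0.8,0.8,0.8,0.8,0.8,0.8,0.8],
  "dp": [
    [1.5,0.2,0],
    [2.5,0.3,0],
    [2.5,0.3,0],
    [2.5,0.3,0],
    [1.2,0.15,0],
    [0.47,0.05,0],
    [0,0,0],
    [0,0,0]
  ],
  "turn": [
    [0,0,0],
    [0,0,0],
    [0,0,0],
    [0,0,0],
    [0,0,0],
    [0,0,0],
    [0,0,0],
    [0,0,0]
  ]
}}

```text
time_s: 6.83
position: [0.4337, -0.2146, 0.2644]
tool_rot: [[-0.051, 0.999, 0.0], [0.999, 0.051, -0.001], [-0.001, 0.0, -1.0]]
ft_force: [0.3, -0.9, -3.3]
grip_width: 0.0094
gripper_force: 75.6
```

```bash
python3 - <<'E'
from hk import *
T,im,d,P=hook("w5"); c,f=cal("wrist")
z=np.load("w4.npz"); E=np.array([.10594,.0139,0]); T4=z["T"]; b=T4[:3,:3]@E+T4[:3,3]; b[2]=.142; print("bar world",b.round(4),"rel tool",((b-T[:3,3])@T[:3,:3]).round(4))
E
```

```text
pos [ 0.4337 -0.2146  0.2644] n 4323 x -0.0357 0.0697 y vs x [-0.0051  0.0011] top z vs x [-0.0208 -0.0117]
[ 0.6  -0.21 -4.02] [ 0.01  -0.027  0.029] 6.8833 0.009904388119414286 75.55683032143861
bar world [ 0.4343 -0.2148  0.142 ] rel tool [-1.000e-04  6.000e-04  1.224e-01]
```

View pics/w5.png

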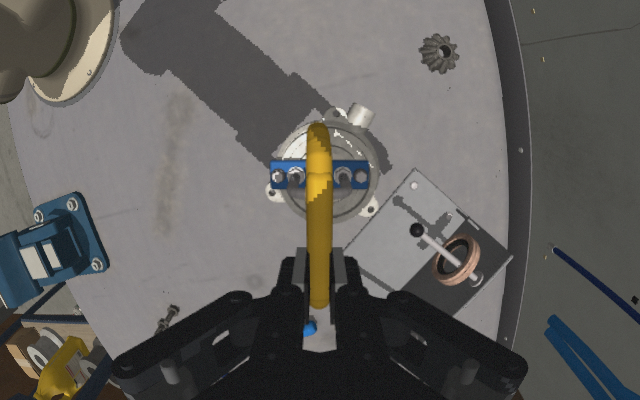

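The hook is over the eye: the legs are at (296,177) and (343,177), either side of the spine at column 319. I lower to just above expected contact.

Emit:
{"op": "move_arm", "data": {
  "jaw": [0.8,0.8,0.8,0.8,0.8,0.8,0.8,0.8,0.8,0.8],
  "dp": [
    [0.07,0.05,0.4],
    [0,0,0.6],
    [0,0,0.6],
    [0,0,0.6],
    [0,0,0.5],
    [0,0,0.4],
    [0,0,0.4],
    [0,0,0.4],
    [0,0,0.4],
    [0,0,0.3]
  ],
  "turn": [
    [0,0,0],
    [0,0,0],
    [0,0,0],
    [0,0,0],
    [0,0,0],
    [0,0,0],
    [0,0,0],
    [0,0,0],
    [0,0,0],
    [0,0,0]
  ]
}}

```text
time_s: 7.72
position: [0.434, -0.2133, 0.2179]
tool_rot: [[-0.051, 0.999, -0.0], [0.999, 0.051, 0.0], [0.0, -0.0, -1.0]]
ft_force: [0.4, 0.0, -3.1]
grip_width: 0.0098
gripper_force: 75.6
```

Emit:
{"op": "move_arm", "data": {
  "jaw": [0.8,0.8,0.8,0.8],
  "dp": [
    [0,0,0.2],
    [0,0,0.2],
    [0,0,0.2],
    [0,0,0]
  ],
  "turn": [
    [0,0,0],
    [0,0,0],
    [0,0,0],
    [0,0,0]
  ]
}}

```text
time_s: 8.05
position: [0.4339, -0.2133, 0.212]
tool_rot: [[-0.051, 0.999, -0.0], [0.999, 0.051, 0.0], [0.0, -0.0, -1.0]]
ft_force: [-0.0, -1.0, -3.8]
grip_width: 0.0096
gripper_force: 75.6
```

Emit:
{"op": "move_arm", "data": {
  "jaw": [0.8,0.8,0.8,0.8],
  "dp": [
    [0,0,0.2],
    [0,0,0.2],
    [0,0,0.2],
    [0,0,0]
  ],
  "turn": [
    [0,0,0],
    [0,0,0],
    [0,0,0],
    [0,0,0]
  ]
}}

```text
time_s: 8.38
position: [0.434, -0.2132, 0.2061]
tool_rot: [[-0.051, 0.999, -0.0], [0.999, 0.051, 0.0], [0.0, 0.0, -1.0]]
ft_force: [0.1, 0.5, -1.1]
grip_width: 0.0097
gripper_force: 75.9
```

Emit:
{"op": "move_arm", "data": {
  "jaw": [0.8,0.8,0.8,0.8],
  "dp": [
    [0,0,0.15],
    [0,0,0.2],
    [0,0,0.15],
    [0,0,0]
  ],
  "turn": [
    [0,0,0],
    [0,0,0],
    [0,0,0],
    [0,0,0]
  ]
}}

```text
time_s: 8.72
position: [0.434, -0.2133, 0.201]
tool_rot: [[-0.051, 0.999, -0.0], [0.999, 0.051, 0.0], [0.0, -0.0, -1.0]]
ft_force: [-0.1, 0.4, -0.5]
grip_width: 0.0093
gripper_force: 75.9
```

Emit:
{"op": "move_arm", "data": {
  "jaw": [0.8,0.8,0.8,0.8],
  "dp": [
    [0,0,0.15],
    [0,0,0.2],
    [0,0,0.15],
    [0,0,0]
  ],
  "turn": [
    [0,0,0],
    [0,0,0],
    [0,0,0],
    [0,0,0]
  ]
}}

```text
time_s: 9.05
position: [0.434, -0.2135, 0.1961]
tool_rot: [[-0.051, 0.999, -0.0], [0.999, 0.051, -0.0], [-0.0, -0.0, -1.0]]
ft_force: [-0.9, -0.2, 0.9]
grip_width: 0.0093
gripper_force: 76.0
```

Emit:
{"op": "move_arm", "data": {
  "jaw": [0.8,0.8,0.8,0.8],
  "dp": [
    [0,0,0.15],
    [0,0,0.2],
    [0,0,0.15],
    [0,0,0]
  ],
  "turn": [
    [0,0,0],
    [0,0,0],
    [0,0,0],
    [0,0,0]
  ]
}}

```text
time_s: 9.38
position: [0.4341, -0.2134, 0.1911]
tool_rot: [[-0.051, 0.999, 0.0], [0.999, 0.051, 0.0], [0.0, 0.0, -1.0]]
ft_force: [0.5, -0.1, -0.6]
grip_width: 0.0098
gripper_force: 76.1
```

Emit:
{"op": "move_arm", "data": {
  "jaw": [0.8,0.8,0.8,0.8],
  "dp": [
    [0,0,0.2],
    [0,0,0.2],
    [0,0,0.2],
    [0,0,0]
  ],
  "turn": [
    [0,0,0],
    [0,0,0],
    [0,0,0],
    [0,0,0]
  ]
}}

```text
time_s: 9.72
position: [0.4339, -0.2131, 0.1849]
tool_rot: [[-0.051, 0.999, -0.0], [0.999, 0.051, 0.001], [0.001, -0.0, -1.0]]
ft_force: [0.8, 1.0, -0.5]
grip_width: 0.0094
gripper_force: 76.1
```

Emit:
{"op": "move_arm", "data": {
  "jaw": [0.8,0.8,0.8,0.8],
  "dp": [
    [0,0,0.2],
    [0,0,0.2],
    [0,0,0.2],
    [0,0,0]
  ],
  "turn": [
    [0,0,0],
    [0,0,0],
    [0,0,0],
    [0,0,0]
  ]
}}

```text
time_s: 10.05
position: [0.4339, -0.213, 0.1788]
tool_rot: [[-0.051, 0.999, -0.001], [0.999, 0.051, 0.001], [0.001, -0.0, -1.0]]
ft_force: [0.5, 2.1, 0.1]
grip_width: 0.0097
gripper_force: 76.1
```

Emit:
{"op": "move_arm", "data": {
  "jaw": [0.8,0.8,0.8,0.8],
  "dp": [
    [0,0,0.2],
    [0,0,0.2],
    [0,0,0.1],
    [0,0,0]
  ],
  "turn": [
    [0,0,0],
    [0,0,0],
    [0,0,0],
    [0,0,0]
  ]
}}

```text
time_s: 10.38
position: [0.4338, -0.213, 0.1739]
tool_rot: [[-0.051, 0.999, -0.001], [0.999, 0.051, 0.001], [0.001, -0.001, -1.0]]
ft_force: [0.0, 2.9, -0.1]
grip_width: 0.0095
gripper_force: 76.1
```

Emit:
{"op": "move_arm", "data": {
  "jaw": [0.8,0.8,0.8,0.8],
  "dp": [
    [0,0,0.1],
    [0,0,0.1],
    [0,0,0.1],
    [0,0,0]
  ],
  "turn": [
    [0,0,0],
    [0,0,0],
    [0,0,0],
    [0,0,0]
  ]
}}

```text
time_s: 10.72
position: [0.4339, -0.213, 0.171]
tool_rot: [[-0.051, 0.999, -0.0], [0.999, 0.051, 0.001], [0.001, -0.0, -1.0]]
ft_force: [0.5, 3.4, -0.9]
grip_width: 0.0096
gripper_force: 75.9
```

Emit:
{"op": "move_arm", "data": {
  "jaw": [0.8,0.8,0.8],
  "dp": [
    [0,0,0.15],
    [0,0,0.15],
    [0,0,0]
  ],
  "turn": [
    [0,0,0],
    [0,0,0],
    [0,0,0]
  ]
}}

```text
time_s: 10.97
position: [0.4338, -0.2128, 0.1677]
tool_rot: [[-0.051, 0.999, -0.001], [0.999, 0.051, 0.002], [0.002, -0.001, -1.0]]
ft_force: [0.9, 5.2, -2.9]
grip_width: 0.009
gripper_force: 75.6
```

Emit:
{"op": "move_arm", "data": {
  "jaw": [0.8,0.8,0.8],
  "dp": [
    [0,0,0.15],
    [0,0,0.15],
    [0,0,0]
  ],
  "turn": [
    [0,0,0],
    [0,0,0],
    [0,0,0]
  ]
}}

```text
time_s: 11.22
position: [0.4339, -0.2136, 0.1649]
tool_rot: [[-0.051, 0.999, -0.001], [0.999, 0.051, -0.001], [-0.001, -0.001, -1.0]]
ft_force: [-0.2, 0.4, -2.8]
grip_width: 0.01
gripper_force: 75.6
```

Emit:
{"op": "move_arm", "data": {
  "jaw": [0.8,0.8,0.8],
  "dp": [
    [0,0,0.1],
    [0,0,0.1],
    [0,0,0]
  ],
  "turn": [
    [0,0,0],
    [0,0,0],
    [0,0,0]
  ]
}}

```text
time_s: 11.47
position: [0.434, -0.2137, 0.1632]
tool_rot: [[-0.051, 0.999, -0.0], [0.999, 0.051, -0.0], [-0.0, -0.0, -1.0]]
ft_force: [-0.9, -0.4, -3.7]
grip_width: 0.0098
gripper_force: 75.6
```

The sideways force vanished and only the hook's weight remains, so the gate has snapped shut. Now I draw up gently.

Emit:
{"op": "move_arm", "data": {
  "jaw": [0.8,0.8,0.8,0.8,0.8,0.8,0.8],
  "dp": [
    [0,0,-0.3],
    [0,0,-0.5],
    [0,0,-0.5],
    [0,0,-0.5],
    [0,0,-0.3],
    [0,0,-0.2],
    [0,0,0]
  ],
  "turn": [
    [0,0,0],
    [0,0,0],
    [0,0,0],
    [0,0,0],
    [0,0,0],
    [0,0,0],
    [0,0,0]
  ]
}}

```text
time_s: 12.05
position: [0.4342, -0.2134, 0.1869]
tool_rot: [[-0.051, 0.999, 0.001], [0.999, 0.051, -0.001], [-0.001, 0.001, -1.0]]
ft_force: [0.6, 0.0, -3.7]
grip_width: 0.0098
gripper_force: 75.6
```

Emit:
{"op": "move_arm", "data": {
  "jaw": [0.8,0.8,0.8],
  "dp": [
    [0,0,-0.15],
    [0,0,-0.15],
    [0,0,0]
  ],
  "turn": [
    [0,0,0],
    [0,0,0],
    [0,0,0]
  ]
}}

```text
time_s: 12.3
position: [0.4341, -0.2134, 0.1895]
tool_rot: [[-0.051, 0.999, 0.0], [0.999, 0.051, -0.0], [-0.0, 0.0, -1.0]]
ft_force: [0.3, -0.1, -3.4]
grip_width: 0.0096
gripper_force: 75.6
```

Emit:
{"op": "move_arm", "data": {
  "jaw": [0.8,0.8,0.8],
  "dp": [
    [0,0,-0.1],
    [0,0,-0.1],
    [0,0,0]
  ],
  "turn": [
    [0,0,0],
    [0,0,0],
    [0,0,0]
  ]
}}

```text
time_s: 12.55
position: [0.4341, -0.2134, 0.1915]
tool_rot: [[-0.051, 0.999, 0.0], [0.999, 0.051, -0.0], [-0.0, 0.0, -1.0]]
ft_force: [0.8, 0.7, -2.8]
grip_width: 0.0096
gripper_force: 75.6
```

Emit:
{"op": "move_arm", "data": {
  "jaw": [0.8,0.8,0.8],
  "dp": [
    [0,0,-0.05],
    [0,0,-0.05],
    [0,0,0]
  ],
  "turn": [
    [0,0,0],
    [0,0,0],
    [0,0,0]
  ]
}}

```text
time_s: 12.8
position: [0.434, -0.2133, 0.1924]
tool_rot: [[-0.051, 0.999, 0.0], [0.999, 0.051, -0.0], [-0.0, 0.0, -1.0]]
ft_force: [-0.7, -0.7, -3.1]
grip_width: 0.0101
gripper_force: 75.6
```

Emit:
{"op": "move_arm", "data": {
  "jaw": [0.8,0.8,0.8],
  "dp": [
    [0,0,-0.05],
    [0,0,-0.05],
    [0,0,0]
  ],
  "turn": [
    [0,0,0],
    [0,0,0],
    [0,0,0]
  ]
}}

```text
time_s: 13.05
position: [0.434, -0.2133, 0.1933]
tool_rot: [[-0.051, 0.999, -0.0], [0.999, 0.051, 0.0], [0.0, -0.0, -1.0]]
ft_force: [0.6, -0.5, -3.8]
grip_width: 0.0095
gripper_force: 75.5
```

Emit:
{"op": "move_arm", "data": {
  "jaw": [0.8,0.8,0.8],
  "dp": [
    [0,0,-0.05],
    [0,0,-0.05],
    [0,0,0]
  ],
  "turn": [
    [0,0,0],
    [0,0,0],
    [0,0,0]
  ]
}}

```text
time_s: 13.3
position: [0.4338, -0.2132, 0.1938]
tool_rot: [[-0.051, 0.999, -0.001], [0.999, 0.051, 0.001], [0.001, -0.001, -1.0]]
ft_force: [0.6, -0.1, -10.4]
grip_width: 0.0097
gripper_force: 74.8
```

Emit:
{"op": "move_arm", "data": {
  "jaw": [0.8,0.8,0.8],
  "dp": [
    [0,0,-0.04],
    [0,0,0],
    [0,0,0]
  ],
  "turn": [
    [0,0,0],
    [0,0,0],
    [0,0,0]
  ]
}}

```text
time_s: 13.55
position: [0.4338, -0.2131, 0.1941]
tool_rot: [[-0.051, 0.999, -0.001], [0.999, 0.051, 0.001], [0.001, -0.001, -1.0]]
ft_force: [1.0, -0.2, -15.1]
grip_width: 0.0095
gripper_force: 74.4
```

Pull is about 12 N net. I hold it a bit over a second.

Emit:
{"op": "move_arm", "data": {
  "jaw": [0.8,0.8,0.8,0.8,0.8,0.8,0.8],
  "dp": [
    [0,0,0],
    [0,0,0],
    [0,0,0],
    [0,0,0],
    [0,0,0],
    [0,0,0],
    [0,0,0]
  ],
  "turn": [
    [0,0,0],
    [0,0,0],
    [0,0,0],
    [0,0,0],
    [0,0,0],
    [0,0,0],
    [0,0,0]
  ]
}}

```text
time_s: 14.13
position: [0.4338, -0.2132, 0.1944]
tool_rot: [[-0.051, 0.999, -0.001], [0.999, 0.051, 0.001], [0.001, -0.001, -1.0]]
ft_force: [0.4, -0.5, -19.7]
grip_width: 0.0095
gripper_force: 73.9
```

Emit:
{"op": "move_arm", "data": {
  "jaw": [0.8,0.8,0.8,0.8,0.8,0.8,0.8,0.8],
  "dp": [
    [0,0,0],
    [0,0,0],
    [0,0,0],
    [0,0,0],
    [0,0,0],
    [0,0,0],
    [0,0,0],
    [0,0,0]
  ],
  "turn": [
    [0,0,0],
    [0,0,0],
    [0,0,0],
    [0,0,0],
    [0,0,0],
    [0,0,0],
    [0,0,0],
    [0,0,0]
  ]
}}

```text
time_s: 14.8
position: [0.4339, -0.2132, 0.1946]
tool_rot: [[-0.051, 0.999, -0.0], [0.999, 0.051, 0.0], [0.0, -0.0, -1.0]]
ft_force: [-0.2, 0.1, -22.8]
grip_width: 0.0096
gripper_force: 73.6
```

Emit:
{"op": "move_arm", "data": {
  "jaw": [0.8,0.8,0.8],
  "dp": [
    [0,0,0.06],
    [0,0,0],
    [0,0,0]
  ],
  "turn": [
    [0,0,0],
    [0,0,0],
    [0,0,0]
  ]
}}

```text
time_s: 15.05
position: [0.4341, -0.2134, 0.1943]
tool_rot: [[-0.051, 0.999, 0.0], [0.999, 0.051, -0.0], [-0.0, 0.0, -1.0]]
ft_force: [0.1, -0.5, -18.4]
grip_width: 0.0094
gripper_force: 74.2
```

Emit:
{"op": "move_arm", "data": {
  "jaw": [0.8,0.8,0.8,0.8],
  "dp": [
    [0,0,0],
    [0,0,0],
    [0,0,0],
    [0,0,0]
  ],
  "turn": [
    [0,0,0],
    [0,0,0],
    [0,0,0],
    [0,0,0]
  ]
}}

```text
time_s: 15.38
position: [0.4341, -0.2134, 0.1943]
tool_rot: [[-0.051, 0.999, 0.0], [0.999, 0.051, -0.0], [-0.0, 0.0, -1.0]]
ft_force: [-1.1, 0.1, -17.6]
grip_width: 0.0097
gripper_force: 74.3
```

Emit:
{"op": "move_arm", "data": {
  "jaw": [0.8,0.8,0.8,0.8],
  "dp": [
    [0,0,0.014],
    [0,0,0],
    [0,0,0],
    [0,0,0]
  ],
  "turn": [
    [0,0,0],
    [0,0,0],
    [0,0,0],
    [0,0,0]
  ]
}}

```text
time_s: 15.72
position: [0.4341, -0.2134, 0.1941]
tool_rot: [[-0.051, 0.999, 0.0], [0.999, 0.051, -0.0], [-0.0, 0.0, -1.0]]
ft_force: [-1.8, 0.3, -16.0]
grip_width: 0.0096
gripper_force: 74.5
```

Emit:
{"op": "move_arm", "data": {
  "jaw": [0.8,0.8,0.8,0.8,0.8,0.8],
  "dp": [
    [0,0,0],
    [0,0,0],
    [0,0,0],
    [0,0,0],
    [0,0,0],
    [0,0,0]
  ],
  "turn": [
    [0,0,0],
    [0,0,0],
    [0,0,0],
    [0,0,0],
    [0,0,0],
    [0,0,0]
  ]
}}

```text
time_s: 16.22
position: [0.4341, -0.2134, 0.1941]
tool_rot: [[-0.051, 0.999, 0.0], [0.999, 0.051, -0.0], [-0.0, 0.0, -1.0]]
ft_force: [-0.8, 0.4, -15.2]
grip_width: 0.0097
gripper_force: 74.6
```

Emit:
{"op": "move_arm", "data": {
  "jaw": [0.8,0.8,0.8,0.8,0.8,0.8,0.8,0.8],
  "dp": [
    [0,0,0],
    [0,0,0],
    [0,0,0],
    [0,0,0],
    [0,0,0],
    [0,0,0],
    [0,0,0],
    [0,0,0]
  ],
  "turn": [
    [0,0,0],
    [0,0,0],
    [0,0,0],
    [0,0,0],
    [0,0,0],
    [0,0,0],
    [0,0,0],
    [0,0,0]
  ]
}}

```text
time_s: 16.88
position: [0.4341, -0.2134, 0.194]
tool_rot: [[-0.051, 0.999, 0.0], [0.999, 0.051, -0.0], [-0.0, 0.0, -1.0]]
ft_force: [0.1, -0.4, -14.3]
grip_width: 0.0096
gripper_force: 74.7
```

Emit:
{"op": "move_arm", "data": {
  "jaw": [0.8,0.8,0.8,0.8,0.8,0.8],
  "dp": [
    [0,0,-0.006],
    [0,0,0],
    [0,0,0],
    [0,0,0],
    [0,0,0],
    [0,0,0]
  ],
  "turn": [
    [0,0,0],
    [0,0,0],
    [0,0,0],
    [0,0,0],
    [0,0,0],
    [0,0,0]
  ]
}}

```text
time_s: 17.38
position: [0.434, -0.2133, 0.194]
tool_rot: [[-0.051, 0.999, 0.0], [0.999, 0.051, -0.0], [-0.0, 0.0, -1.0]]
ft_force: [0.2, 1.1, -13.6]
grip_width: 0.0094
gripper_force: 74.8
```

Emit:
{"op": "move_arm", "data": {
  "jaw": [0.8,0.8,0.8,0.8,0.8,0.8],
  "dp": [
    [0,0,0],
    [0,0,0],
    [0,0,0],
    [0,0,0],
    [0,0,0],
    [0,0,0]
  ],
  "turn": [
    [0,0,0],
    [0,0,0],
    [0,0,0],
    [0,0,0],
    [0,0,0],
    [0,0,0]
  ]
}}

```text
time_s: 17.88
position: [0.434, -0.2133, 0.1941]
tool_rot: [[-0.051, 0.999, 0.0], [0.999, 0.051, -0.0], [-0.0, 0.0, -1.0]]
ft_force: [-0.7, -0.2, -14.1]
grip_width: 0.0099
gripper_force: 74.8
```

Emit:
{"op": "move_arm", "data": {
  "jaw": [0.8,0.8,0.8,0.8,0.8,0.8,0.8,0.8],
  "dp": [
    [0,0,0.3],
    [0,0,0.5],
    [0,0,0.5],
    [0,0,0.6],
    [0,0,0.5],
    [0,0,0.4],
    [0,0,0.2],
    [0,0,0]
  ],
  "turn": [
    [0,0,0],
    [0,0,0],
    [0,0,0],
    [0,0,0],
    [0,0,0],
    [0,0,0],
    [0,0,0],
    [0,0,0]
  ]
}}

```text
time_s: 18.55
position: [0.4339, -0.2133, 0.1636]
tool_rot: [[-0.051, 0.999, -0.001], [0.999, 0.051, 0.001], [0.001, -0.001, -1.0]]
ft_force: [-0.7, -0.4, -3.4]
grip_width: 0.0094
gripper_force: 76.1
```

Emit:
{"op": "move_arm", "data": {
  "jaw": [0.8,0.8,0.8,0.8],
  "dp": [
    [0,0,0.15],
    [0,0,0.15],
    [0,0,0.1],
    [0,0,0]
  ],
  "turn": [
    [0,0,0],
    [0,0,0],
    [0,0,0],
    [0,0,0]
  ]
}}

```text
time_s: 18.88
position: [0.434, -0.2133, 0.1599]
tool_rot: [[-0.051, 0.999, -0.0], [0.999, 0.051, 0.0], [0.0, -0.0, -1.0]]
ft_force: [-0.1, -0.1, -3.8]
grip_width: 0.0092
gripper_force: 76.2
```

Emit:
{"op": "move_arm", "data": {
  "jaw": [0.8,0.8,0.8],
  "dp": [
    [0,0,0.1],
    [0,0,0.1],
    [0,0,0]
  ],
  "turn": [
    [0,0,0],
    [0,0,0],
    [0,0,0]
  ]
}}

```text
time_s: 19.13
position: [0.434, -0.2133, 0.1579]
tool_rot: [[-0.051, 0.999, -0.0], [0.999, 0.051, 0.0], [0.0, -0.0, -1.0]]
ft_force: [-0.2, 0.1, -2.7]
grip_width: 0.0092
gripper_force: 76.2
```

Emit:
{"op": "move_arm", "data": {
  "jaw": [0.8,0.8,0.8],
  "dp": [
    [0,0,0.05],
    [0,0,0.05],
    [0,0,0]
  ],
  "turn": [
    [0,0,0],
    [0,0,0],
    [0,0,0]
  ]
}}

```text
time_s: 19.38
position: [0.434, -0.2133, 0.157]
tool_rot: [[-0.051, 0.999, -0.0], [0.999, 0.051, 0.0], [0.0, -0.0, -1.0]]
ft_force: [-0.5, 0.7, -2.6]
grip_width: 0.0097
gripper_force: 76.2
```

Emit:
{"op": "move_arm", "data": {
  "jaw": [0.8,0.8,0.8],
  "dp": [
    [0,0,0.04],
    [0,0,0.03],
    [0,0,0]
  ],
  "turn": [
    [0,0,0],
    [0,0,0],
    [0,0,0]
  ]
}}

```text
time_s: 19.63
position: [0.434, -0.2133, 0.1563]
tool_rot: [[-0.051, 0.999, -0.0], [0.999, 0.051, 0.0], [0.0, -0.0, -1.0]]
ft_force: [-0.1, 0.5, -3.0]
grip_width: 0.0097
gripper_force: 76.2
```

Emit:
{"op": "move_arm", "data": {
  "jaw": [0.8,0.8,0.8],
  "dp": [
    [0,0,0.04],
    [0,0,0.03],
    [0,0,0]
  ],
  "turn": [
    [0,0,0],
    [0,0,0],
    [0,0,0]
  ]
}}

```text
time_s: 19.88
position: [0.434, -0.2133, 0.1556]
tool_rot: [[-0.051, 0.999, -0.0], [0.999, 0.051, 0.0], [0.0, -0.0, -1.0]]
ft_force: [-0.3, -0.2, -2.5]
grip_width: 0.0093
gripper_force: 76.2
```

Emit:
{"op": "move_arm", "data": {
  "jaw": [0.8,0.8,0.8],
  "dp": [
    [0,0,0.03],
    [0,0,0.02],
    [0,0,0]
  ],
  "turn": [
    [0,0,0],
    [0,0,0],
    [0,0,0]
  ]
}}

```text
time_s: 20.13
position: [0.4341, -0.2133, 0.1553]
tool_rot: [[-0.051, 0.999, 0.0], [0.999, 0.051, -0.0], [-0.0, 0.0, -1.0]]
ft_force: [-0.2, 0.5, -0.3]
grip_width: 0.0094
gripper_force: 76.5
```

Emit:
{"op": "move_arm", "data": {
  "jaw": [0.9,0.9,0.9,0.9],
  "dp": [
    [0,0,0],
    [0,0,0.01],
    [0,0,0],
    [0,0,0]
  ],
  "turn": [
    [0,0,0],
    [0,0,0],
    [0,0,0],
    [0,0,0]
  ],
  "force": 20
}}

```text
time_s: 20.47
position: [0.4341, -0.2134, 0.1552]
tool_rot: [[-0.051, 0.999, 0.0], [0.999, 0.051, -0.0], [-0.0, 0.0, -1.0]]
ft_force: [-1.5, 0.3, 1.6]
grip_width: 0.0093
gripper_force: 76.7
```

Emit:
{"op": "move_arm", "data": {
  "jaw": [1.1,1.3,1.5,1.8,2.1,2.5,3,3.5,4,4],
  "dp": [
    [0,0,0],
    [0,0,0],
    [0,0,0],
    [0,0,0],
    [0,0,0],
    [0,0,0],
    [0,0,0],
    [0,0,0],
    [0,0,0],
    [0,0,0]
  ],
  "turn": [
    [0,0,0],
    [0,0,0],
    [0,0,0],
    [0,0,0],
    [0,0,0],
    [0,0,0],
    [0,0,0],
    [0,0,0],
    [0,0,0],
    [0,0,0]
  ]
}}

```text
time_s: 21.3
position: [0.434, -0.2133, 0.1551]
tool_rot: [[-0.051, 0.999, 0.0], [0.999, 0.051, 0.0], [0.0, 0.0, -1.0]]
ft_force: [0.5, -0.0, 0.9]
grip_width: 0.0401
gripper_force: 0.0
```

```bash
python3 hk.py w6
```

```text
pos [ 0.434  -0.2133  0.1551] n 4510 x -0.0356 0.07 y vs x [0.0002 0.0007] top z vs x [-0.0513 -0.013 ]
[-0.86  0.86  0.97] [0.013 0.006 0.012] 21.35 0.04025251547327552 0.0
```

View pics/w6.png

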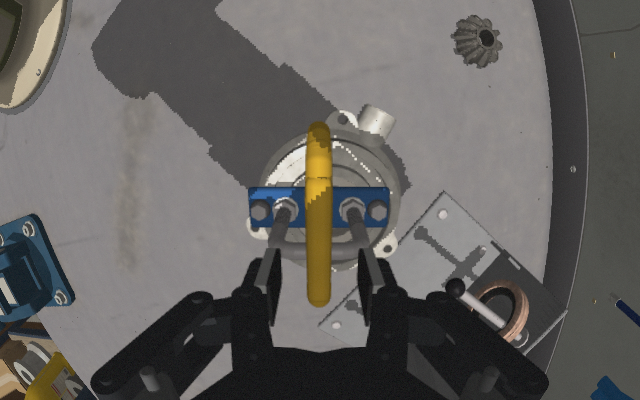

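The hook hangs on the eye bar by its spine at column 319, with the fingers clear on both sides. I retreat straight up.

Emit:
{"op": "move_arm", "data": {
  "jaw": [4,4,4,4,4,4,4,4,4,4,4],
  "dp": [
    [0,0,-0.5],
    [0,0,-1],
    [0,0,-1.5],
    [0,0,-2],
    [0,0,-2],
    [0,0,-2],
    [0,0,-2],
    [0,0,-1],
    [0,0,0],
    [0,0,0],
    [0,0,0]
  ],
  "turn": [
    [0,0,0],
    [0,0,0],
    [0,0,0],
    [0,0,0],
    [0,0,0],
    [0,0,0],
    [0,0,0],
    [0,0,0],
    [0,0,0],
    [0,0,0],
    [0,0,0]
  ]
}}

```text
time_s: 22.27
position: [0.4337, -0.2131, 0.2742]
tool_rot: [[-0.051, 0.999, -0.001], [0.999, 0.051, 0.001], [0.001, -0.001, -1.0]]
ft_force: [-0.3, 0.4, -0.1]
grip_width: 0.0401
gripper_force: 0.0
```

Emit:
{"op": "move_arm", "data": {
  "jaw": [4,4,4,4,4,4,4,4,4,4,4,4],
  "dp": [
    [0,0,0],
    [0,0,0],
    [0,0,0],
    [0,0,0],
    [0,0,0],
    [0,0,0],
    [0,0,0],
    [0,0,0],
    [0,0,0],
    [0,0,0],
    [0,0,0],
    [0,0,0]
  ],
  "turn": [
    [0,0,0],
    [0,0,0],
    [0,0,0],
    [0,0,0],
    [0,0,0],
    [0,0,0],
    [0,0,0],
    [0,0,0],
    [0,0,0],
    [0,0,0],
    [0,0,0],
    [0,0,0]
  ]
}}

```text
time_s: 23.27
position: [0.434, -0.2133, 0.275]
tool_rot: [[-0.051, 0.999, 0.0], [0.999, 0.051, -0.0], [-0.0, 0.0, -1.0]]
ft_force: [0.1, 1.0, 0.6]
grip_width: 0.0402
gripper_force: 0.0
```

```bash
python3 - <<'E'
from h import *
T=pose(); im,d=cams.get_image("wrist"); save("w7.png",im[40:340,180:480].repeat(2,0).repeat(2,1))
uu,vv=np.meshgrid(np.arange(640),np.arange(400)); P=world("wrist",uu,vv,d,T); hsv=cv2.cvtColor(im,cv2.COLOR_RGB2HSV)
m=(d>0)&(hsv[...,0]>15)&(hsv[...,0]<35)&(hsv[...,1]>120)&(abs(P[...,0]-.434)<.04)&(abs(P[...,1]+.22)<.1)&(P[...,2]>.05)
p=P[m]; print(len(p),p[:,2].max(),np.percentile(p[:,2],[5,50]),p.mean(0))
bl=(abs(P[...,0]-.434)<.08)&(abs(P[...,1]+.215)<.04)&(hsv[...,0]>95)&(hsv[...,0]<125)&(hsv[...,1]>130)&(P[...,2]>.05)&(P[...,2]<.09)
print(cv2.minAreaRect((P[bl][:,:2]*1000).astype(np.float32)))
E
```

```text
1522 0.17398881166798366 [0.15303313 0.16744937] [ 0.43353927 -0.19148087  0.1659624 ]
((434.24945068359375, -213.65017700195312), (110.27900695800781, 31.388477325439453), 2.7409188747406006)
```

View pics/w7.png

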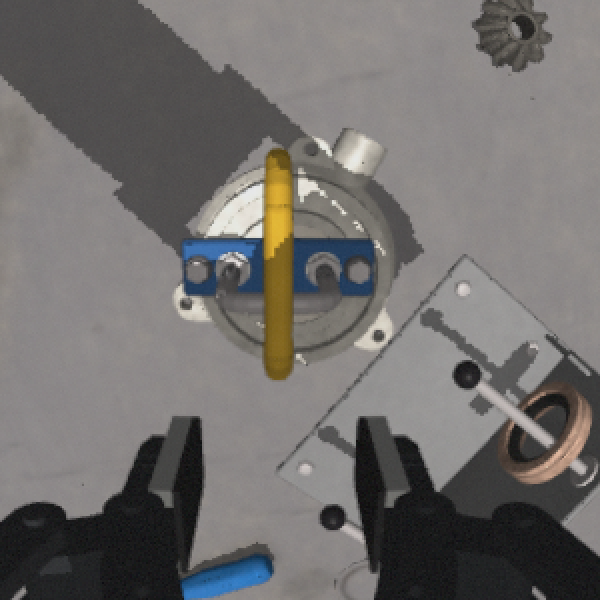

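The hook hangs across the bar (crop column 280, rows 150-380). The cover hasn't moved and the gripper is clear.

```bash
python3 -c "
from rig import ticket
print(ticket.close_job())"
```

```text
the job is handed in; nothing more can be done
None
```

The snap hook hangs by its spine on the cover's eye, with the gate shut behind the bar. I proved it with a pull that overshot to about 19 N before I eased it back and held 11–12 N for over a second (12 N was asked). The gripper is clear, the cover has not moved, and the job was handed in at about 23 s.

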